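# Crank the forming press shut

### The arm

A 6-joint arm with a two-finger parallel gripper is mounted at the origin on the work surface. World frame = base frame: x ahead of the robot, y to its left, z up, the work surface at z = 0. Lengths are in mm, angles in rad, forces in N, time in s.
With the tool pointing down it reaches from about 275 to 1000 mm from the base axis. Payload 8.4 kg.
Tool frame: the origin (TCP) lies midway between the tips of the shut fingers; the grasp point (between the pads) lies 19 mm behind it; z points along the fingers, x is the direction in which the jaws open and shut, and the axes are right-handed (so a half turn about z gives the same grasp; the last joint's range is limited). The gripper opens to 85 mm and grips with 20 to 120 N. Pads are 22 mm wide; open, the fingers measure 114 mm over their backs; the gripper's body (76 mm by 85 mm) begins 54 mm behind the grasp point. The pads swing forward as they close: fully open they stand 13 mm farther back than shut.
Start: joints at [-1.181, 0.353, 1.633, -0, 1.155, -0.002], TCP at [238.657, -577.643, 231.281] pointing down, gripper open.
Joint ranges: [-2.63, 2.63], [-0.92, 2.1], [0.06, 2.66], [-1.3, 4.44], [0, 2.69], [-3.02, 3.02]. Speed limits (rad/s): [2.22, 2.22, 2.79, 3.14, 3.14, 3.14].

### API

Orientations are given as [roll, pitch, yaw] about the fixed x, y, z axes, in that order (R = Rz(yaw) Ry(pitch) Rx(roll)).
In Python, from bench import ctrl, eoat, optics, order gives the robot as it stands. Calls block until the motion is done:
- ctrl.movep(position, orientation): joint-space move of the TCP to a pose.
- ctrl.servo_line(position, speed=150, rot=None, until_force=None): straight line of the TCP; rot=None keeps the orientation; speed is the mean speed in mm/s. With until_force (N) it stops when the force on the tool has changed by that much, and returns True; else False.
- ctrl.set_joints(angles): joint-space move.
- eoat.move_gripper(opening, grasp_force=None): finger opening in mm; grasp_force is the grip in N (None keeps the last); returns when the fingers have stopped.
- ctrl.pause(seconds).
- ctrl.ik(position, orientation): joint angles nearest the present ones, or None.
- optics.snapshot(name): name is "scene" or "top"; returns a dict with "img" (480x640x3 uint8, red, green, blue), "mtx" (3x3 intrinsics, pixels), "rvec" (rotation vector, rad) and "tvec" (3), from world to camera coordinates, as OpenCV has them. Camera axes: x right, y down, z forward; pixel columns grow to the right and rows downward; lengths in mm; the calibration is good to about 2 mm. A picture is of the moment at which its call begins. There is no depth.
A pose or a line that the arm cannot do raises ctrl.MotionError and nothing moves.
- order.hand_in(): hands the job in, once; it reports no verdict.
Readings, each from a call of its own:
- ctrl.read_t(): time.
- ctrl.read_joints(): joint angles.
- ctrl.read_qvel(): joint speeds.
- ctrl.read_joint_torque(): joint torques, N m.
- ctrl.read_tool_pos(): TCP position.
- ctrl.read_tool_rot(): TCP orientation.
- ctrl.read_contact_force(): force on the tool from outside, world axes, zero at the start.
- ctrl.read_torque(): the same for the moment, N m.
- ctrl.read_gripper_width(): finger opening in mm.
Only numpy, scipy, OpenCV 4.12 (cv2) and the standard library are available. Lean on these libraries where they do the work, as an engineer would, in place of code of your own. Each camera call takes 0.05 s, during which the arm holds its last target. There are 200 camera calls.

### The job

Take the loose crank out of its wooden stand and fit it over the hex drive down inside the collar on top of the small forming press, pressing only lightly and feeling for the flats until it drops fully home. Then turn it clockwise by its wooden handle until the press plate is fully down on the wooden form and comes up solid, and leave the crank seated there. Never force the crank, and leave the awl and the two small metal weights where they are.

Things in the scene. Friction and masses are not known exactly. Their poses are not given: they have to be found in the camera images.
- press: Fixed grey bench press, 140 x 200 mm base, two steel columns, cross beam 66 mm deep and 28 mm thick with its top 128 mm above the bench. Origin: centre of its underside, z up. A dark steel collar (bore 40 mm wide, outside 54 mm) stands on the beam's middle, over the origin, the hex drive down inside it. Forcing: over 30 N between crank and press before the crank drops onto the hex, or over about 20 N on the handle at the stop.
- mouth (a point): Centre of the collar's conical mouth (about 55 mm wide, narrowing to the 40 mm bore 8 mm lower), on the drive axis, 170 mm above the bench.
- shoulder (a point): Flat shoulder of the hex drive in the collar, on the drive axis, 146 mm above the bench. Hex 23.6 mm across flats, 18 mm tall, with a conical tip 3.5 mm higher. Its angle about the vertical differs each time and is not measured. It is sprung: it gives up to 6 mm downwards under 2 N (first movement) to 7.4 N, then is solid.
- seat (a point): Point on the drive axis at the top of the cross beam, 128 mm above the bench, on which the crank's foot rests when it is fully home (42 mm below the mouth).
- plate_top (a point): Point on the upper face of the moving steel press plate (110 x 135 x 12 mm), 45 mm to the front of the drive axis; 76 mm above the bench with the plate up, 56 mm when down on the form, a solid stop. Clockwise turning of the drive (seen from above) lowers it 7.7 mm per rad against about 0.35 N m; 1.9 to 2.6 rad are needed. It stays where it is left.
- crank: Loose steel crank, about 0.4 kg, upright in its stand. Origin: centre of its foot; z up the shank, x along the arm to the handle. Round shank 38 mm wide up to 55 mm; hex socket in the foot 25.2 mm across flats, 26 mm deep (flats face +x and every 60 degrees); arm 24 mm wide from 55 to 67 mm height; above the shank a round grip 28 mm wide from 67 to 115 mm.
- foot (a point): Centre of the crank's foot, the origin of the crank.
- grip (a point): Point on the axis of the crank's round grip, 95 mm above its foot.
- handle (a point): Point on the axis of the crank's wooden handle, a cylinder 24 mm in diameter from 71 to 119 mm above the foot that spins freely on its pin; the point is 95 mm above the foot and 90 mm from the crank's axis.
- stand: Fixed wooden block, 100 x 160 x 30 mm, with a 42 mm wide, 20 mm deep hole in the middle in which the crank stands (its foot 10 mm above the bench). Origin: centre of its underside.
- setter: Loose small brass weight, 34 mm in diameter, 25 mm high, standing on the stand beside the hole; bystander. Origin: centre of its underside.
- awl: Loose awl lying on the mat between press and stand, 140 mm long, 20 mm thick; bystander. Origin: its middle, underside.
- weight: Loose steel weight with a button top, 60 mm in diameter, 56 mm high; bystander. Origin: centre of its underside.
There are look-alikes about, which are no part of the job. What is shaped like the crank but blue is not meant.

How it is judged (in metres and radians):
On the way:
1. The crank is fully home on the hex drive (horizontal distance between foot and seat below 0.004 m and z of foot in the frame of seat below 0.004 m and angle between crank's own z axis and vertical below 0.1 rad), for 0.2 s.
At the end, for the whole second after the job is handed in: The press plate is down on the form (its upper face within 0.5 mm of the lowest position, 56 mm above the bench), the crank still stands fully home on the drive (foot within 4 mm of the seat in height and sideways, upright within 0.1 rad), released and at rest (all of step 1 and z of plate_top in the frame of press below 0.0565 m and linear speed of crank below 0.02 m/s); the robot touches nothing.
It fails at once if the crank is pressed with over 30 N against the press before it has dropped onto the hex (foot over 10 mm above the seat) (contact force between crank and press above 30 N and z of foot in the frame of seat above 0.01 m).
It fails at once if the crank is forced while turning: all its contact forces on the press together above 280 N, which takes over 20 N on the handle (contact force between crank and press above 280 N).
It fails at once if the awl or one of the two small metal weights is pushed more than 30 mm (distance of any of setter, awl, weight from where it was at the start of the episode above 0.03 m).
It also fails if it takes over 70 s, if anything falls off the work surface, if the arm or the gripper's body presses on something with over 40 N, if the wrist force passes 120 N, or if a joint passes its speed limit or range.

## Working session

There is one attempt and no reset: what is moved stays moved. The work goes in short steps, each a Python script; the robot and the scene stay as the last script left them, time stands still between calls to the robot, and variables do not carry over. Pictures are saved under pics/ and viewed, about 8 in all and at most 12, crops included, and the job is handed in when it is done.

```bash
ls; mkdir -p pics; python3 - <<'E'
from bench import ctrl,eoat,optics,order
import cv2,numpy as np
for n in ["scene","top"]:
    s=optics.snapshot(n); cv2.imwrite(f"pics/{n}0.png",s["img"][:,:,::-1]); print(n,s["mtx"].tolist(),s["rvec"],s["tvec"])
    R=cv2.Rodrigues(np.array(s["rvec"]))[0]; print("cam pos",-R.T@np.array(s["tvec"]).ravel())
print(ctrl.read_t(),ctrl.read_tool_rot(),ctrl.read_contact_force())
E
```

```text
pics
scene [[521.2652786724502, 0.0, 315.9246120052879], [0.0, 521.2652786724502, 238.77260945742526], [0.0, 0.0, 1.0]] [ 1.58014926  2.29016232 -0.61535843] [ 193.98458332 -418.53897811 1303.48727292]
cam pos [1015.22538872  181.90991243  920.92896539]
top [[437.4824691566506, 0.0, 317.8771543938704], [0.0, 437.4824691566506, 246.91264753822227], [0.0, 0.0, 1.0]] [ 2.16810256 -2.15278297  0.09872527] [ 38.09856431 592.79477183 982.84504867]
cam pos [ 485.71965218   27.52977539 1040.2692261 ]
0.1 [-3.14156476e+00  1.31099278e-03 -1.17900336e+00] [-0.83378658 -0.50043138 -0.24989656]
```

View pics/scene0.png

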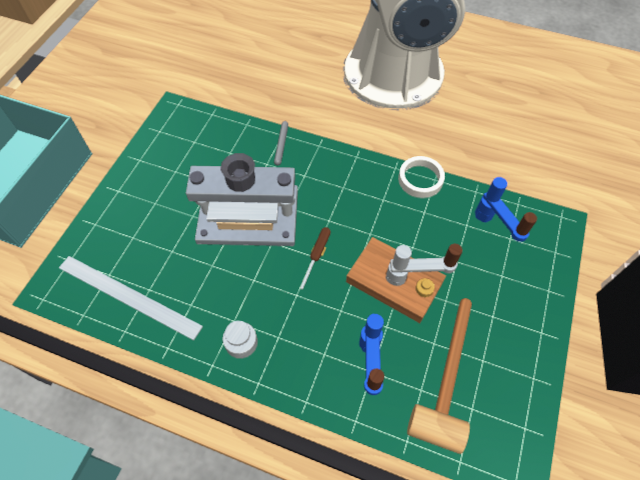

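View pics/top0.png

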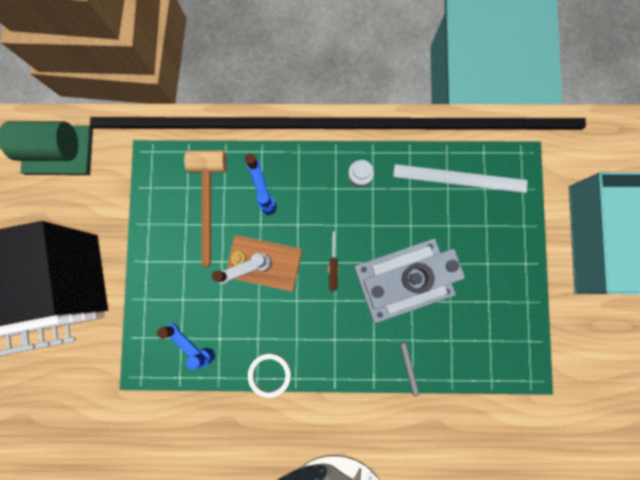

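Scene view: press with collar at about (239,170), crank grip top at about (402,252), its handle at about (454,254). Top view: collar at about (417,278), grip top at about (261,260), handle at about (219,276). I'll make one enlarged mosaic for precise pixels.

```bash
python3 - <<'E'
import cv2,numpy as np
s=cv2.imread("pics/scene0.png");t=cv2.imread("pics/top0.png")
def c(im,u,v,k=5,w=80,h=60):
    a=cv2.resize(im[v:v+h,u:u+w],None,fx=k,fy=k,interpolation=cv2.INTER_CUBIC)
    for i in range(0,w,10):
        cv2.putText(a,str(u+i),(i*k,8),0,.3,(0,255,255),1); a[::4,i*k]=(0,255,255)
    for j in range(0,h,10):
        cv2.putText(a,str(v+j),(0,j*k+8),0,.3,(0,255,255),1); a[j*k,::4]=(0,255,255)
    return a
cv2.imwrite("pics/m1.png",np.vstack([np.hstack([c(s,390,235),c(t,205,235)]),np.hstack([c(s,200,140),c(t,375,245)])]))
E
```

```text
(no output)
```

View pics/m1.png

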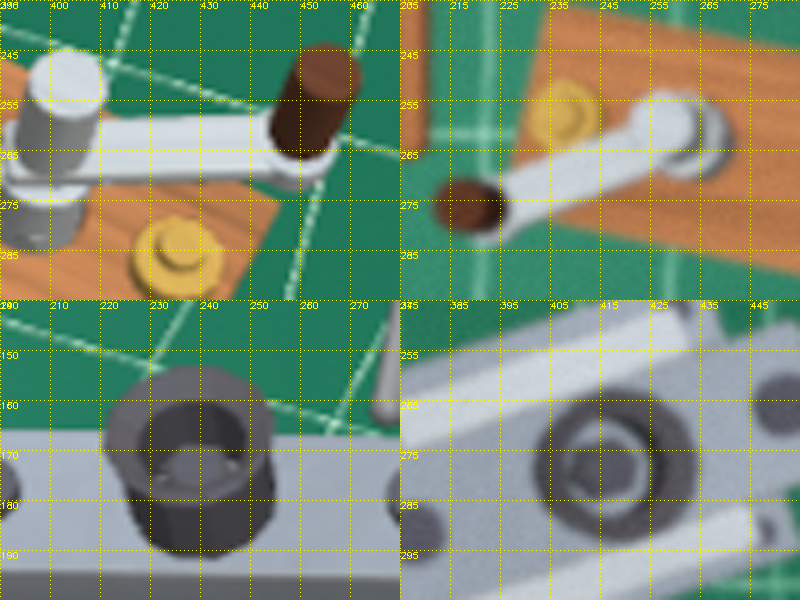

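The mosaic gives the top centres. Scene: grip (403.2,251), handle (455.2,249), collar (237.6,166.6). Top: grip (257.2,259), handle (216.4,275.6), collar (about 420,279). Next I'll triangulate these and overlay a model to check.

```bash
cat > h.py <<'E'
import cv2,numpy as np
from bench import ctrl,eoat,optics,order
CAM={"scene":(521.2652786724502,315.9246120052879,238.77260945742526,[1.58014926,2.29016232,-0.61535843],[193.98458332,-418.53897811,1303.48727292]),
"top":(437.4824691566506,317.8771543938704,246.91264753822227,[2.16810256,-2.15278297,0.09872527],[38.09856431,592.79477183,982.84504867])}
def K(n): f,a,b,_,_=CAM[n]; return np.array([[f,0,a],[0,f,b],[0,0,1.]])
def P(n): return K(n)@np.hstack([cv2.Rodrigues(np.array(CAM[n][3]))[0],np.array(CAM[n][4])[:,None]])
def proj(n,X): x=P(n)@np.vstack([np.atleast_2d(X).T,np.ones(len(np.atleast_2d(X)))]); return (x[:2]/x[2]).T
def tri(a,b):
    X=cv2.triangulatePoints(P("scene"),P("top"),np.array(a,float)[:,None],np.array(b,float)[:,None]); X=(X[:3]/X[3]).ravel()
    return X,proj("scene",X)[0]-a,proj("top",X)[0]-b
def ray(n,uv,z):
    M=P(n); H=np.column_stack([M[:,0],M[:,1],M[:,2]*z+M[:,3]]); w=np.linalg.solve(H,[*uv,1]); return w[:2]/w[2]
def circ(c,r,z,n=60):
    t=np.linspace(0,2*np.pi,n); return np.column_stack([c[0]+r*np.cos(t),c[1]+r*np.sin(t),0*t+z])
def crop(n,im,u,v,curves,k=5,w=80,h=60):
    a=cv2.resize(im[v:v+h,u:u+w],None,fx=k,fy=k,interpolation=cv2.INTER_CUBIC)
    for X,col in curves:
        p=((proj(n,X)-[u,v]+.5)*k-.5).round().astype(int); cv2.polylines(a,[p.reshape(-1,1,2)],False,col,1)
    return a
E
python3 - <<'E'
from h import *
np.set_printoptions(precision=1,suppress=True)
for n,a,b,z in [("grip",(403.2,251),(257.2,259),125),("handle",(455.2,249),(216.4,275.6),129),("mouth",(237.6,166.6),(420,279),170)]:
    print(n,*tri(a,b),"z-plane:",ray("scene",a,z),ray("top",b,z))
G=(ray("scene",(403.2,251),125)+ray("top",(257.2,259),125))/2
Hd=(ray("scene",(455.2,249),129)+ray("top",(216.4,275.6),129))/2
M=(ray("scene",(237.6,166.6),170)+ray("top",(420,279),170))/2
print(G,Hd,M,np.linalg.norm(Hd-G),np.degrees(np.arctan2(*(Hd-G)[::-1])))
y,r,c=(0,255,255),(0,0,255),(255,255,0)
cr=[(circ(G,14,125),r),(circ(G,19,65),c),(circ(G,19,30),c),(circ(Hd,12,129),r),(circ(Hd,12,81),c)]
co=[(circ(M,27,170),r),(circ(M,20,162),y),(circ(M,27,128),c)]
I={n:cv2.imread(f"pics/{n}0.png") for n in ("scene","top")}
cv2.imwrite("pics/m2.png",np.vstack([np.hstack([crop("scene",I["scene"],390,235,cr),crop("top",I["top"],205,235,cr)]),np.hstack([crop("scene",I["scene"],200,140,co),crop("top",I["top"],375,245,co)])]))
E
```

```text
grip [556.4 167.5 125.1] [0.3 0. ] [ 0.4 -0.1] z-plane: [556.6 167. ] [556.3 168.3]
handle [521.1 251.4 126.2] [ 0.6 -0. ] [ 0.7 -0.2] z-plane: [523.2 250.2] [520.6 252.2]
mouth [ 515.5 -164.   161.8] [-0. -0.] [-0.  0.] z-plane: [ 520.9 -160.2] [ 515.3 -162.3]
[556.4 167.6] [521.9 251.2] [ 518.1 -161.3] 90.39189186626066 112.4369009718199
```

View pics/m2.png

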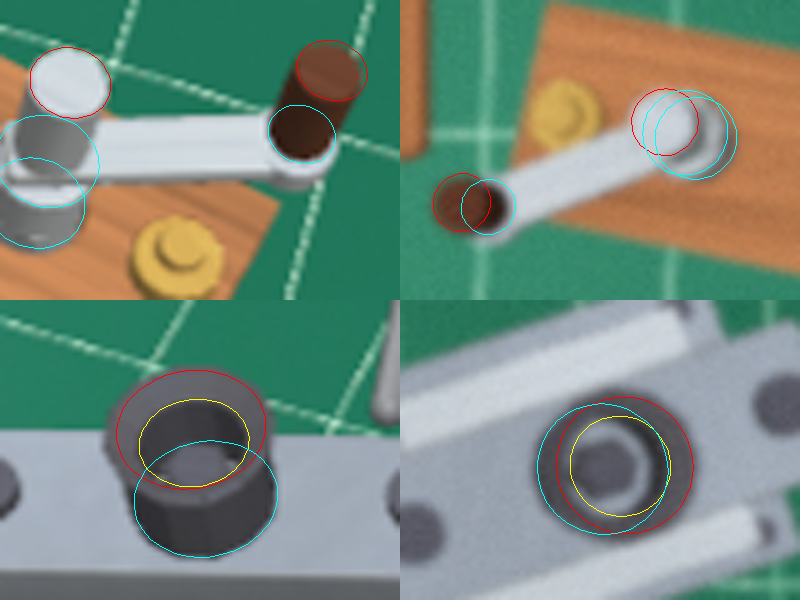

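The crank overlay fits: grip (556.4,167.6), top at 125, arm at 112.4°. The collar lies near (518.3,-161), good to 1–2 mm. Next I'll grasp in two directions at 90° to centre the crank, then lift it.

```bash
python3 - <<'E'
from h import *
np.set_printoptions(precision=2,suppress=True)
pi=np.pi; G=[556.4,167.6]; a=np.radians(112.4); y1=a-pi; y2=a-pi/2
print(ctrl.ik([*G,200],[pi,0,y1]),ctrl.ik([*G,200],[pi,0,y2]),ctrl.ik([518,-161,280],[pi,0,y1]))
ctrl.movep([*G,190],[pi,0,y2])
ctrl.servo_line([*G,86],120)
eoat.move_gripper(20,20); print("w",ctrl.read_gripper_width(),ctrl.read_contact_force())
eoat.move_gripper(60)
ctrl.servo_line([*G,110],120); ctrl.movep([*G,110],[pi,0,y1]); ctrl.servo_line([*G,86],120)
eoat.move_gripper(20,80); print("w",ctrl.read_gripper_width(),ctrl.read_contact_force())
ctrl.servo_line([*G,330],150)
print("lift",ctrl.read_gripper_width(),ctrl.read_contact_force(),ctrl.read_torque(),ctrl.read_tool_pos(),ctrl.read_t())
s=optics.snapshot("scene")["img"][:,:,::-1]; cv2.imwrite("pics/lift.png",s)
ctrl.movep([518.3,-161,290],[pi,0,y1])
ctrl.pause(.2)
print(ctrl.read_contact_force(),ctrl.read_tool_pos(),ctrl.read_tool_rot(),ctrl.read_joints(),ctrl.read_t())
s=optics.snapshot("scene")["img"][:,:,::-1];t=optics.snapshot("top")["img"][:,:,::-1]
cv2.imwrite("pics/over_s.png",s);cv2.imwrite("pics/over_t.png",t)
cv2.imwrite("pics/over.png",np.hstack([cv2.resize(x[v:v+150,u:u+100],None,fx=4,fy=4,interpolation=cv2.INTER_CUBIC) for x,u,v in((s,190,60),(t,370,200))]))
E
```

```text
[ 0.29  0.32  1.76 -0.    1.06  1.47] [ 0.29  0.32  1.76 -0.    1.06 -0.1 ] [-0.3   0.18  1.75 -0.    1.21  0.88]
w 27.746705719727192 [-1.91 -1.41  4.19]
w 26.140800214567854 [-0.79 -1.67  5.85]
lift 26.440259493945234 [-0.81 -0.34 -3.25] [-0.03 -0.02  0.1 ] [556.01 167.49 329.06] 9.2167
[ 0.21 -0.24 -4.48] [ 518.75 -160.04  290.11] [-3.14  0.   -1.18] [-0.3   0.17  1.74  0.    1.23  0.88] 10.725
```

View pics/over.png

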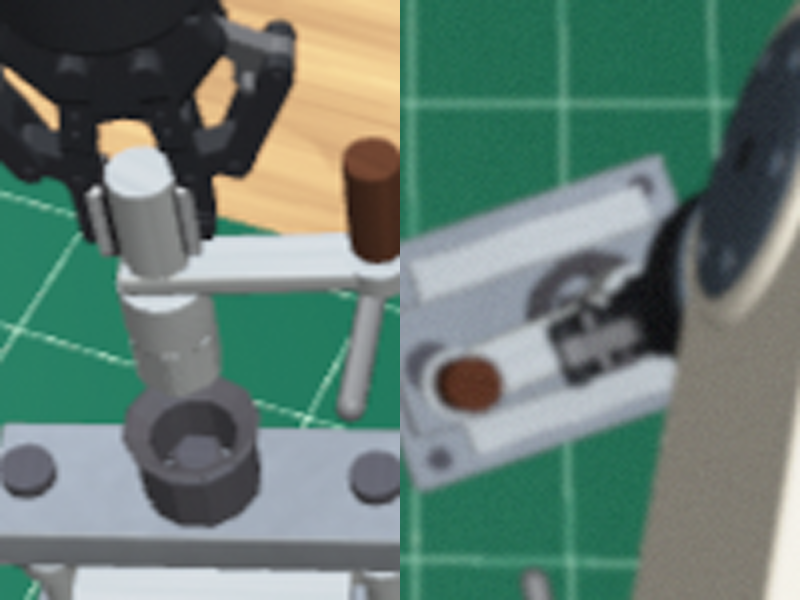

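The crank is held upright with its foot above the collar mouth (scene crop: foot at about (180,390), collar at about (192,430)). Now a slow descent under guard, centring by feel.

```bash
cat >> h.py <<'E'
pi=np.pi; Y0=np.radians(112.4)-pi
def F(n=4): return np.mean([(ctrl.pause(.02),ctrl.read_contact_force())[1] for _ in range(n)],axis=0)
E
python3 - <<'E'
from h import *
np.set_printoptions(precision=2,suppress=True)
ctrl.servo_line([518.3,-161,255],100); ctrl.pause(.2)
b=F(); print("base",b,ctrl.read_tool_pos())
c=np.array([518.3,-161.]); z=255
for i in range(8):
    hit=ctrl.servo_line([*c,223],25,until_force=4)
    p=np.array(ctrl.read_tool_pos()); f=F()-b
    print(i,hit,"foot",p[2]-76,"xy",p[:2],"cmd",c,"f",f,ctrl.read_t())
    if not hit or p[2]<228: break
    lat=f[:2]; n=np.linalg.norm(lat)
    ctrl.servo_line([*c,p[2]+3],60)
    c=c+lat/max(n,.1)*min(1.2,.5*n)
E
```

```text
base [ 0.06 -0.01 -3.65] [ 518.65 -161.11  255.64]
0 False foot 147.16547671332742 xy [ 518.39 -161.03] cmd [ 518.3 -161. ] f [-0.16  0.05 -0.3 ] 13.0917
```

It slid into the bore with no contact force. Now contact with the hex, then feeling for the flats clockwise.

```bash
python3 - <<'E'
from h import *
np.set_printoptions(precision=2,suppress=True)
b=F(); c=[518.3,-161.]; yaw=Y0
def rep(s): 
    p=np.array(ctrl.read_tool_pos()); f=F()-b; print(s,"yaw %.2f"%yaw,"foot %.2f"%(p[2]-76),"xy",p[:2],"f",f,"t %.1f"%ctrl.read_t()); return p,f
hit=ctrl.servo_line([*c,214],15,until_force=4); p,f=rep(("down",hit))
zc=p[2]
for i in range(14):
    if p[2]<212: break
    yaw-=np.radians(6)
    ctrl.servo_line([*c,zc],30,rot=[pi,0,yaw]); p,f=rep(i)
    if np.linalg.norm(f)>15: print("high force");break
    if f[2]<2.0:
        hit=ctrl.servo_line([*c,zc-5],20,until_force=5); p,f=rep(("probe",hit))
        if p[2]<zc-4: 
            print("dropped"); break
        zc=max(p[2],zc-1.5)
E
```

```text
('down', True) yaw -1.18 foot 142.20 xy [ 518.19 -161.02] f [0.49 0.01 4.63] t 13.6
0 yaw -1.28 foot 142.36 xy [ 518.44 -161.05] f [-0.04  0.15  4.88] t 13.9
1 yaw -1.39 foot 142.25 xy [ 518.35 -161.01] f [ 0.43 -0.12  4.84] t 14.3
2 yaw -1.49 foot 142.19 xy [ 518.29 -161.02] f [0.15 0.55 4.8 ] t 14.6
3 yaw -1.60 foot 142.17 xy [ 518.33 -161.03] f [-0.12  0.01  4.54] t 14.9
4 yaw -1.70 foot 141.97 xy [ 518.41 -161.09] f [ 1.94 -0.05  1.12] t 15.2
('probe', False) yaw -1.70 foot 137.15 xy [ 518.46 -161.06] f [ 2.91 -0.35  1.62] t 15.7
dropped
```

It dropped onto the flats at yaw about -1.70. Now lowering it home under guard.

```bash
python3 - <<'E'
from h import *
np.set_printoptions(precision=2,suppress=True)
yaw=ctrl.read_tool_rot()[2]-.04; print(yaw)
ctrl.servo_line([518.3,-161,213],20,rot=[pi,0,yaw])
f0=F(); print(f0)
hit=ctrl.servo_line([518.3,-161,201],20,until_force=8)
print(hit,ctrl.read_tool_pos(),F()-f0,ctrl.read_torque(),ctrl.read_t())
E
```

```text
-1.7430548330572848
[ 2.64 -0.5  -3.  ]
True [ 518.74 -161.18  204.88] [-1.85 -0.3   6.49] [-0.02 -0.13  0.02] 16.5583
```

```bash
python3 - <<'E'
from h import *
np.set_printoptions(precision=2,suppress=True)
print(ctrl.read_tool_pos()); eoat.move_gripper(60); print(ctrl.read_tool_pos(),F())
ctrl.servo_line([518.4,-161.1,275],200)
ctrl.movep([420,-20,300],[pi,0,-.3]); print(ctrl.read_t())
A=np.array([518.4,-161.1]); th=ctrl_th=-1.743+pi; H=A+90*np.array([np.cos(th),np.sin(th)])
y,r,c=(0,255,255),(0,0,255),(255,255,0)
cv=[(circ(A,14,243),r),(circ(A,19,183),c),(circ(H,12,247),r),(circ(H,12,199),c)]
o=[]
for n in("scene","top"):
    im=np.ascontiguousarray(optics.snapshot(n)["img"][:,:,::-1]); cv2.imwrite(f"pics/seat_{n}.png",im)
    u,v=(proj(n,[*A,200])[0]-[40,65]).astype(int); o.append(crop(n,im,u,v,cv,k=4,w=100,h=120)); print(u,v)
cv2.imwrite("pics/seat.png",np.hstack(o))
E
```

```text
[ 518.69 -161.2   204.84]
[ 518.42 -161.12  204.36] [ 0.5  -0.39 -0.29]
18.65
195 89
382 211
```

View pics/seat.png

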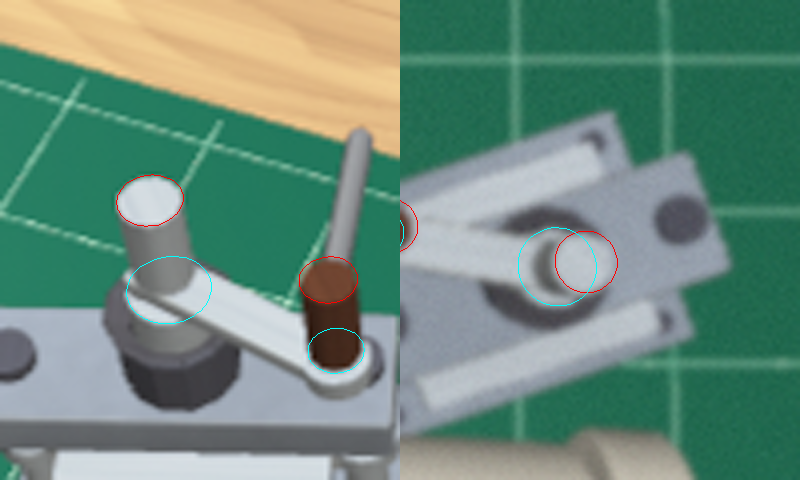

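The overlay of a fully seated crank coincides with the picture in both views, at both the grip and the handle. Now I'll take the handle and turn clockwise with a force guard.

```bash
cat > turn.py <<'E'
from h import *
import json
np.set_printoptions(precision=2,suppress=True)
A=np.array([518.4,-161.1]); yaw=-.3; Z=208
pt=lambda th,r: A+r*np.array([np.cos(th),np.sin(th)])
th=-1.743+pi; r=90.
ctrl.movep([*pt(th,r),275],[pi,0,yaw]); ctrl.servo_line([*pt(th,r),Z],120); ctrl.pause(.2)
b=F(); print("base",b,ctrl.read_tool_pos())
eoat.move_gripper(15,40); print("w",ctrl.read_gripper_width(),"f",F()-b)
th0=th
for i in range(60):
    step=.08 if th0-th<1.75 else .03
    th-=step
    ctrl.servo_line([*pt(th,r),Z],60 if step>.05 else 30,until_force=9)
    f=F(2)-b; p=np.array(ctrl.read_tool_pos())
    e=np.array([np.cos(th),np.sin(th)]); fr=f[:2]@e; ft=f[:2]@[-e[1],e[0]]   # ft>0 resists clockwise
    pa=np.arctan2(*(p[:2]-A)[::-1])
    if i%4==0 or ft>6 or step<.05: print(i,"turned %.3f act %.3f r %.1f fr %.1f ft %.1f fz %.1f t %.1f"%(th0-th,th0-pa,np.linalg.norm(p[:2]-A),fr,ft,f[2],ctrl.read_t()))
    if ft>9.5 or np.linalg.norm(f)>16: print("STOP",f); break
    if th0-th>2.75: print("limit"); break
    r+=np.clip(.15*fr,-.5,.5)
json.dump(dict(th=th,r=r),open("st.json","w"))
E
python3 turn.py
```

```text
base [-0.11 -0.02  0.38] [534.19 -72.48 208.7 ]
w 22.9747123437302 f [0.21 0.59 0.76]
0 turned 0.080 act 0.087 r 90.1 fr 2.2 ft -0.4 fz 2.1 t 21.1
4 turned 0.400 act 0.398 r 90.5 fr -0.3 ft 2.3 fz 1.2 t 22.3
8 turned 0.720 act 0.720 r 90.4 fr -0.5 ft 2.5 fz 0.4 t 23.5
12 turned 1.040 act 1.040 r 90.5 fr -0.2 ft 2.5 fz 1.4 t 24.7
16 turned 1.360 act 1.360 r 90.5 fr 0.7 ft 2.7 fz 1.8 t 25.9
20 turned 1.680 act 1.680 r 90.7 fr -0.0 ft 3.1 fz 1.6 t 27.1
22 turned 1.790 act 1.789 r 90.7 fr 0.5 ft 3.7 fz 1.6 t 27.7
23 turned 1.820 act 1.820 r 90.7 fr -0.1 ft 3.7 fz 1.8 t 28.0
24 turned 1.850 act 1.851 r 90.7 fr -0.2 ft 4.1 fz 1.9 t 28.3
25 turned 1.880 act 1.880 r 90.7 fr 0.1 ft 3.4 fz 2.3 t 28.5
26 turned 1.910 act 1.910 r 90.8 fr 0.3 ft 3.1 fz 2.3 t 28.8
27 turned 1.940 act 1.940 r 90.8 fr 0.6 ft 4.1 fz 1.9 t 29.1
28 turned 1.970 act 1.970 r 90.8 fr -0.3 ft 4.1 fz 1.9 t 29.4
29 turned 2.000 act 2.000 r 90.8 fr 0.5 ft 4.2 fz 2.3 t 29.7
30 turned 2.030 act 2.030 r 90.8 fr -0.1 ft 3.9 fz 1.3 t 30.0
31 turned 2.060 act 2.060 r 90.8 fr -0.6 ft 3.1 fz 1.9 t 30.2
32 turned 2.090 act 2.090 r 90.
[... 689 characters left out ...]
 3.1 fz 1.3 t 33.6
44 turned 2.450 act 2.451 r 90.8 fr 0.1 ft 4.2 fz 1.6 t 33.9
45 turned 2.480 act 2.481 r 90.9 fr -0.2 ft 4.2 fz 1.1 t 34.2
46 turned 2.510 act 2.511 r 90.8 fr -0.7 ft 4.2 fz 1.3 t 34.5
47 turned 2.540 act 2.540 r 90.8 fr -0.2 ft 3.5 fz 1.2 t 34.8
48 turned 2.570 act 2.571 r 90.8 fr 0.6 ft 3.7 fz 2.3 t 35.1
49 turned 2.600 act 2.601 r 90.8 fr 0.6 ft 3.5 fz 1.5 t 35.3
50 turned 2.630 act 2.631 r 90.8 fr -0.5 ft 3.1 fz 1.1 t 35.6
51 turned 2.660 act 2.660 r 90.8 fr 0.5 ft 3.5 fz 1.1 t 35.9
52 turned 2.690 act 2.691 r 90.8 fr 0.1 ft 3.9 fz 1.9 t 36.2
53 turned 2.720 act 2.721 r 90.8 fr 0.0 ft 3.2 fz 1.4 t 36.5
54 turned 2.750 act 2.751 r 90.8 fr -0.1 ft 3.1 fz 1.3 t 36.8
limit
```

No stop yet, and the resistance is steady at about 3.7 N, which matches 0.35 N m. Socket play of up to about 0.26 rad adds to the travel, so I'll continue carefully, up to about 3.05 rad.

```bash
cat > turn2.py <<'E'
from h import *
import json,sys
np.set_printoptions(precision=2,suppress=True)
A=np.array([518.4,-161.1]); Z=208; b=np.array([-.11,-.02,.38]); LIM=float(sys.argv[1])
pt=lambda th,r: A+r*np.array([np.cos(th),np.sin(th)])
d=json.load(open("st.json")); th,r=d["th"],d["r"]; th0=-1.743+pi
while th0-th<LIM:
    th-=.02
    ctrl.servo_line([*pt(th,r),Z],25,until_force=7)
    f=F(2)-b; p=np.array(ctrl.read_tool_pos())
    e=np.array([np.cos(th),np.sin(th)]); fr=f[:2]@e; ft=f[:2]@[-e[1],e[0]]
    pa=np.arctan2(*(p[:2]-A)[::-1])
    print("turned %.3f act %.3f fr %.1f ft %.1f fz %.1f t %.1f"%(th0-th,th0-pa,fr,ft,f[2],ctrl.read_t()))
    if ft>9 or np.linalg.norm(f)>14: print("STOP",f); break
    r+=np.clip(.15*fr,-.5,.5)
json.dump(dict(th=th,r=r),open("st.json","w"))
for n in("scene","top"): cv2.imwrite(f"pics/t_{n}.png",optics.snapshot(n)["img"][:,:,::-1])
s,t=cv2.imread("pics/t_scene.png"),cv2.imread("pics/t_top.png")
cv2.imwrite("pics/t.png",np.hstack([cv2.resize(x[v:v+150,u:u+100],None,fx=4,fy=4,interpolation=cv2.INTER_CUBIC) for x,u,v in((s,190,110),(t,375,200))]))
E
python3 turn2.py 3.0
```

```text
turned 2.770 act 2.771 fr -0.4 ft 3.9 fz 1.0 t 37.0
turned 2.790 act 2.791 fr -0.8 ft 3.7 fz 1.2 t 37.3
turned 2.810 act 2.810 fr 0.1 ft 3.5 fz 1.0 t 37.6
turned 2.830 act 2.824 fr -0.4 ft 6.0 fz 0.4 t 37.9
turned 2.850 act 2.839 fr -1.6 ft 7.7 fz 0.5 t 38.2
turned 2.870 act 2.854 fr -0.4 ft 9.0 fz -1.1 t 38.5
STOP [ 8.95  1.3  -1.1 ]
```

The resistance rose from 3.7 to 9 N while the motion lagged behind the command, so the press has come up solid. I'll relax a little, release, move clear and check.

```bash
python3 - <<'E'
from h import *
import json
np.set_printoptions(precision=2,suppress=True)
A=np.array([518.4,-161.1]); d=json.load(open("st.json")); th0=-1.743+pi
pt=lambda th,r: A+r*np.array([np.cos(th),np.sin(th)])
th=d["th"]+.03
ctrl.servo_line([*pt(th,d["r"]),208],25); print(F(),ctrl.read_tool_pos())
eoat.move_gripper(60)
p=ctrl.read_tool_pos(); ctrl.servo_line([p[0],p[1],285],120)
ctrl.movep([400,60,330],[pi,0,-.3]); print(ctrl.read_t(),F())
H=pt(th0-2.85,90)
y,r,c=(0,255,255),(0,0,255),(255,255,0)
yw=np.arctan2(1,0)  # placeholder for reference only
cv=[(circ(A,14,243),r),(circ(A,19,183),c),(circ(H,12,247),r),(circ(H,12,199),c)]
im={n:np.ascontiguousarray(optics.snapshot(n)["img"][:,:,::-1]) for n in("scene","top")}
for n in im: cv2.imwrite(f"pics/end_{n}.png",im[n])
a=crop("scene",im["scene"],180,115,cv,k=3,w=133,h=140)
b=crop("scene",cv2.imread("pics/scene0.png"),180,115,[],k=3,w=133,h=140)
cv2.imwrite("pics/end.png",np.hstack([a,b]))
E
```

```text
[5.1  0.18 1.13] [ 530.49 -250.97  208.2 ]
41.4 [0.   0.02 0.22]
```

View pics/end.png

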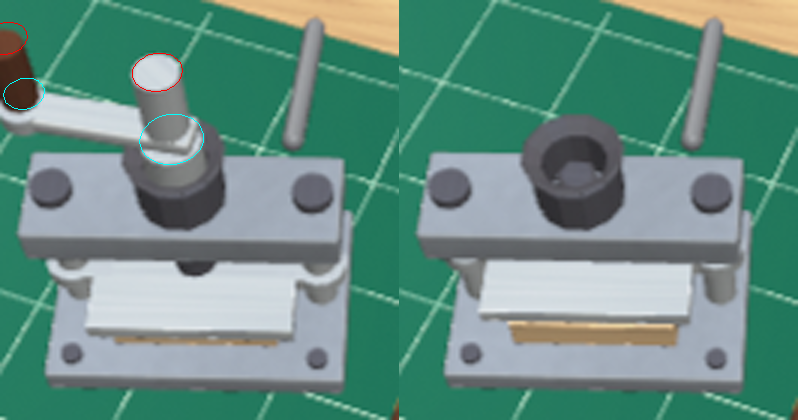

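View pics/end_top.png

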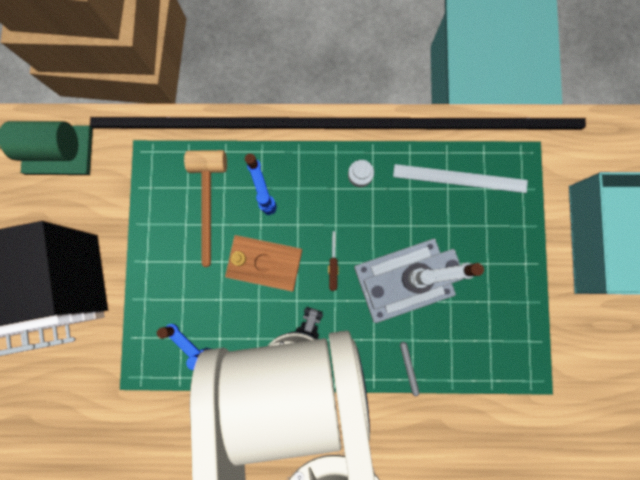

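The plate is clearly lower, the crank seated, and the bystanders look unmoved. I'll check the plate's drop in sub-pixels against the predicted 20 mm.

```bash
python3 - <<'E'
from h import *
a=cv2.imread("pics/scene0.png",0).astype(np.float32); b=cv2.imread("pics/end_scene.png",0).astype(np.float32)
q=np.array([560,-175.]); 
for dz in(19,20,21): print(dz,proj("scene",[*q,76-dz])[0]-proj("scene",[*q,76])[0])
# plate front lower edge region (full-res): x 212..272 ; y ~ 205..224
print(proj("scene",[*q,76]))
for (u,v,w,h) in [(214,210,50,18),(225,212,35,16),(206,214,30,12),(250,212,30,12)]:
    T=a[v:v+h,u:u+w]; R=b[v-4:v+h+12,u-8:u+w+8]
    m=cv2.matchTemplate(cv2.resize(R,None,fx=8,fy=8,interpolation=cv2.INTER_CUBIC),cv2.resize(T,None,fx=8,fy=8,interpolation=cv2.INTER_CUBIC),cv2.TM_CCOEFF_NORMED)
    _,s,_,l=cv2.minMaxLoc(m); print((u,v),s,l[0]/8-8,l[1]/8-4)
c=cv2.imread("pics/top0.png").astype(int);d=cv2.imread("pics/end_top.png").astype(int)
for n,(u,v,w,h) in dict(awl=(325,225,18,70),weight=(345,155,32,35),setter=(226,246,22,20)).items(): print(n,np.abs(c-d)[v:v+h,u:u+w].mean())
E
```

```text
19 [1.43331741 5.29440786]
20 [1.50748072 5.56835334]
21 [1.58151885 5.84183641]
[[228.55473039 209.60620687]]
(214, 210) 0.7920055985450745 -4.5 5.25
(225, 212) 0.7601814270019531 -8.0 5.125
(206, 214) 0.8342673182487488 1.625 5.375
(250, 212) 0.866391122341156 0.625 5.375
awl 4.039153439153439
weight 5.2023809523809526
setter 11.468939393939394
```

The vision check gives 19.3 ± 0.5 mm, which is not conclusive to 0.5 mm. There is time to spare, so I'll take the handle again and confirm the stop with up to about 12 N, below the 20 N limit.

```bash
python3 - <<'E'
from h import *
import json
np.set_printoptions(precision=2,suppress=True)
A=np.array([518.4,-161.1]); d=json.load(open("st.json")); th0=-1.743+pi
pt=lambda th,r: A+r*np.array([np.cos(th),np.sin(th)])
th=d["th"]+.03; r=d["r"]
ctrl.movep([*pt(th,r),285],[pi,0,-.3]); ctrl.servo_line([*pt(th,r),208],120); ctrl.pause(.1); b=F()
eoat.move_gripper(15,40); print("w",ctrl.read_gripper_width(),"f",F()-b,ctrl.read_tool_pos(),ctrl.read_t())
for i in range(7):
    th-=.015
    ctrl.servo_line([*pt(th,r),208],25,until_force=6)
    f=F(3)-b; p=np.array(ctrl.read_tool_pos()); e=np.array([np.cos(th),np.sin(th)]); ft=f[:2]@[-e[1],e[0]]
    print("cmd %.3f act %.3f ft %.1f t %.1f"%(th0-th,th0-np.arctan2(*(p[:2]-A)[::-1]),ft,ctrl.read_t()),f)
    if ft>11.5 or np.linalg.norm(f)>14: break
ctrl.servo_line([*pt(th+.035,r),208],25)
eoat.move_gripper(60)
p=ctrl.read_tool_pos(); ctrl.servo_line([p[0],p[1],285],120)
ctrl.movep([400,60,330],[pi,0,-.3]); print(ctrl.read_t(),F())
im=optics.snapshot("scene")["img"][:,:,::-1]; cv2.imwrite("pics/end2_scene.png",im)
e0=cv2.imread("pics/end_scene.png"); print("plate change",np.abs(im.astype(int)-e0)[205:232,205:280].mean(), "ref",np.abs(im.astype(int)-e0)[250:277,205:280].mean())
cv2.imwrite("pics/end2.png",cv2.resize(im[115:255,170:313],None,fx=4,fy=4,interpolation=cv2.INTER_CUBIC))
E
```

```text
w 23.43423708953704 f [ 2.72 -0.88  2.07] [ 530.83 -251.03  208.46] 44.2917
cmd 2.855 act 2.842 ft 5.5 t 44.6 [ 5.59 -0.39  1.44]
cmd 2.870 act 2.852 ft 8.0 t 44.9 [7.99 0.11 0.52]
cmd 2.885 act 2.861 ft 9.6 t 45.2 [9.5  1.19 0.16]
cmd 2.900 act 2.872 ft 10.2 t 45.5 [10.13  0.91 -0.39]
cmd 2.915 act 2.884 ft 11.4 t 45.8 [11.38  1.23 -0.61]
cmd 2.930 act 2.895 ft 12.8 t 46.1 [12.72  1.67 -2.07]
48.875 [ 0.15  0.18 -0.27]
plate change 0.2923456790123457 ref 0.4194238683127572
```

View pics/end2.png

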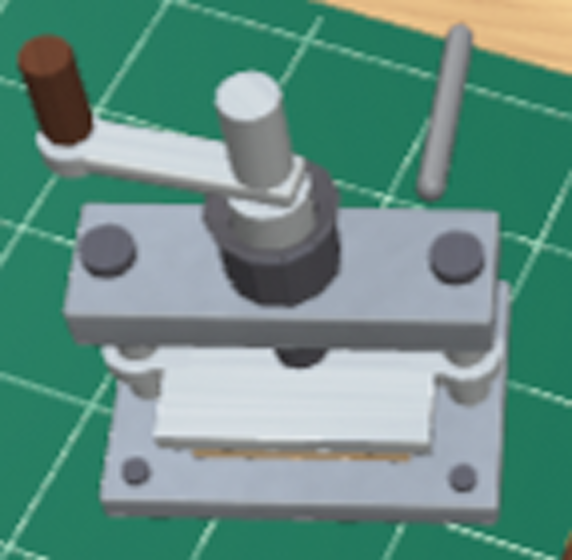

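At 12.8 N the plate did not move: the image change is at noise level (0.29, against 0.42 in a reference patch). The press is solid, the crank is upright and seated, and the gripper is clear, so I'm handing in.

```bash
python3 -c "
from bench import ctrl,order
print(ctrl.read_t(),abs(ctrl.read_qvel()).max()); print(order.hand_in())"
```

```text
48.9917 0.0027289285451627798
the job is handed in; nothing more can be done
None
```

The crank is seated on the hex drive, the press plate is down and solid, and I handed the job in at about 49 s; no verdict is reported.

- **Fitting:** I gripped the crank in two directions to centre it, and it slid into the collar with no side force. It touched the hex at about 5 N, dropped after about 30° of clockwise feeling, and I lowered it home under guard.
- **Seating check:** A picture overlay of a fully seated crank matched in both cameras.
- **Turning:** The handle took a steady 3–4 N until about 2.82 rad. That is more than the stated 2.6 rad, which I put down to the socket's free play. It then came up solid, with the force rising to 9 N.
- **Stop check:** I took the handle again and pushed to 12.8 N, and the picture showed no plate movement. After release the crank stayed upright and the arm was clear.

One check was not conclusive: the camera measured a plate drop of 19.3 ± 0.5 mm against the nominal 20 mm, so full depth rests mainly on the felt stop. I checked the awl and weights in the top view before the second push and not after. By eye they were in place. The pixel differences were small at the awl and weight and larger at the setter (11.5, against 4–5), probably because the crank that stood beside it is gone.

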